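# Open the touch-latch specimen cupboard

### The arm

A 6-joint arm with a two-finger parallel gripper is mounted at the origin on the work surface. World frame = base frame: x ahead of the robot, y to its left, z up, the work surface at z = 0. Lengths are in m, angles in degrees, forces in N, time in s.
With the tool pointing down it reaches from about 0.25 to 0.85 m from the base axis. Payload 12.5 kg.
Tool frame: the origin (TCP) lies midway between the tips of the shut fingers; the grasp point (between the pads) lies 19 mm behind it; x points along the fingers, y is the direction in which the jaws open and shut, and the axes are right-handed (so a half turn about x gives the same grasp; the last joint's range is limited). The gripper opens to 93 mm and grips with 3 to 60 N. Pads are 15 mm wide; open, the fingers measure 128 mm over their backs; the gripper's body (75 mm by 188 mm) begins 65 mm behind the grasp point.
Start: joints at [70.783, 20.094, 94.641, -0, 65.266, -4.847], TCP at [0.136, 0.533, 0.181] pointing down, gripper open.
Joint ranges: [-157.81, 157.81], [-45, 120.19], [0.68, 151.7], [-89.99, 269.99], [4.06, 180], [-164.3, 164.3]. Speed limits (degrees/s): [127.2, 127.2, 159.86, 180, 180, 180].

### API

Orientations are given as [roll, pitch, yaw] about the fixed x, y, z axes, in that order (R = Rz(yaw) Ry(pitch) Rx(roll)).
In Python, from rig import manip gives the robot as it stands.
- The arm moves only by the tool servo_tool, never from a script. Its argument "commands" is a list of rows, each a list of 6 numbers: the shift along the tool's x, y, z in m, then the turn, a rotation vector about the tool's x, y, z in degrees. A call has 1 to 12 rows; each row shifts and turns the commanded pose from where the row before left it, along the tool's axes as they then stand; what a row does not reach is not made up. A row lasts 1/12 s, in which the tool goes at most 41.7 mm and 7.16 degrees, less where a joint would pass 70% of its speed; a pose out of reach is approached as far as the arm can. A call with a gripper value outside its range is refused whole. "jaw" is the opening, from 0 (shut) to 1 (fully open), set as the call begins (left out, the last holds). The fingers move at their own pace and stop on an object; "force" is the grip in N (left out, the last holds). Time passes only in rows, so rows that do not move let the fingers close. It gives the time, the measured TCP pose, the force and the opening at its end, in the units of the state.
- manip.get_state(): the state, without advancing time (a new reading comes with each control period).
- manip.camera(name): name is "side" or "top" or "wrist"; returns (picture, depth): 384x512x3 uint8, red, green, blue; 384x512 float32, m along the optical axis (not along the pixel's ray), 0 where there is no reading.
- manip.calibration(name): a dict with "fx", "fy", "cx", "cy" (pixels), "camera_from_world" (4x4, takes a point from world to camera coordinates); the wrist camera has in their place "mount" (4x4, takes a point from camera to tool coordinates, whose origin is the TCP and whose axes are the tool frame's). Camera axes: x right, y down, z forward; pixel columns grow to the right and rows downward; lengths in m; the calibration is good to about 2 mm. A picture is of the moment at which its call begins: read the wrist's pose just before it. calibration takes no time and is no camera call.
- manip.close_job(): hands the job in, once; it reports no verdict.
The state is a dict: "clock": time; "joints": joint angles; "joint_velocities": joint speeds; "tau": joint torques, N m; "position": TCP position; "eef_rot": TCP orientation; "force": force on the tool from outside, world axes, zero at the start; "torque": the same for the moment, N m; "grip_width": finger opening in m.
Only numpy, scipy, OpenCV 4.12 (cv2) and the standard library are available. Lean on these libraries where they do the work, as an engineer would, in place of code of your own. Each camera call takes 0.05 s, during which the arm holds its last target.

### The job

Open the small grey specimen cupboard with the handle-less ochre door: press the shut door in near its free edge until the push catch inside lets go, take your finger away so that the spring leaves the door ajar, then put the finger behind the free edge and swing the door wide open, square to the cupboard or further, and leave it standing open. Nothing is to be picked up, and the jars, tin, tray, brush and scoop, in and around the cupboard, stay where they are.

Things in the scene. Friction and masses are not known exactly. Their poses are not given: they have to be found in the camera images.
- cupboard: Small grey steel cupboard fixed to the bench, 200 mm deep (x) x 220 mm wide (y) x 240 mm high. Origin: centre of its underside. Its -x points out of the front (door side; carcass front 100 mm from the origin); +y is the hinge side, -y the free-edge side. The catch is an 11 mm thick plunger inside, 70 mm to the -y side of the middle, 110 mm above the bench; it comes out 49 mm.
- door (a joint): Door angle (rad): 0 shut and latched, -0.015 where the catch lets go, -0.026 pressed in to the stop (5.6 mm at the free edge), 1.8 at the open stop. Pressing at the free edge takes about 9 N. Let go, it springs out to about 0.28 (free edge 60 mm out) within 0.5 s. From there it turns freely (under 1 N at the edge) and stays where left. After too short a press, press again.
- door_press (a point): Point on the outer face of the door where to press: 30 mm from the free edge and 40 mm below the cupboard's top (200 mm above the bench). Moves with the door.
- door_edge (a point): Upper inner corner of the upright ochre door's free edge: on its inner face, farthest from the hinge, at the door's top (237 mm above the bench). Moves with the door. Door 16 mm thick (outwards from here), 216 mm wide, 234 mm high, lower edge 3 mm above the bench; shut, it lies 5.8 mm in front of the carcass.
- door_hinge (a point): Point of the hinge axis at the door's top and in the plane of its inner face (237 mm above the bench). The straight line from here to door_edge runs along the inner face, 216 mm.
- jar_tall_c (a point): Centre of a clip-top glass jar of shells, orange seal, 84 mm across, 150 mm high, standing on the bench beside the cupboard's free-edge side, about 100 mm from that side to its centre. Leave alone.
- jar_squat_c (a point): Centre of a clip-top glass jar of shells, 90 mm across, 105 mm high, standing on the bench at the far left. Leave alone.
- tin_round_c (a point): Centre of a round aluminium tin, 66 mm across, 46 mm high, standing on top of the cupboard towards its back and hinge side. Leave alone.
- sorting_tray_c (a point): Centre of a white sorting tray with loose shells, 180 x 240 x 28 mm, on the bench at the left. Leave alone.
- brush_grip (a point): Handle of a small brush lying on the bench at the left, between tray and cupboard. Leave alone.
- scoop_grip (a point): Handle of a steel scoop lying on the bench beside the brush. Leave alone.
- jar_in1_c (a point): Centre of a small clip-top jar inside the cupboard, 60 mm across, 85 mm high, at the back on the hinge side. Leave alone.
- jar_in2_c (a point): Centre of a second such small jar inside the cupboard, beside the first. Leave alone.
There are look-alikes about, which are no part of the job. Leave any blue look-alike of the part that bears scoop_grip alone.

How it is judged (in metres and radians):
On the way, in this order (a step that is already met when the one before it is completed fails the run):
1. the shut door is pressed in until the catch lets go (value of joint door below -0.012 rad).
2. the robot leaves the door alone and the spring holds it ajar (value of joint door between 0.15 and 0.7 rad and contact force between each of the fingers, the arm and cupboard below 0.3 N), for 0.2 s.
At the end, for the whole second after the job is handed in: The door stands open at 1.4 rad (80 degrees) or more and is at rest (under 0.03 rad/s), and nothing is lifted off its place. On the way the door was pressed in past 0.012 rad and then left it ajar, untouched, between 0.15 and 0.7 rad for 0.2 s (value of joint door above 1.4 rad and velocity of joint door between -0.03 and 0.03 rad/s and not (height (world z) of jar_tall_c above 0.09 m or height (world z) of jar_squat_c above 0.0675 m or height (world z) of tin_round_c above 0.278 m or height (world z) of sorting_tray_c above 0.029 m or height (world z) of any of jar_in1_c, jar_in2_c above 0.0815 m or height (world z) of any of brush_grip, scoop_grip above 0.03 m)).
It fails at once if a jar, the tin, the tray, the brush or the scoop is picked up (over 15 mm) (height (world z) of jar_tall_c above 0.09 m or height (world z) of jar_squat_c above 0.0675 m or height (world z) of tin_round_c above 0.278 m or height (world z) of sorting_tray_c above 0.029 m or height (world z) of any of jar_in1_c, jar_in2_c above 0.0815 m or height (world z) of any of brush_grip, scoop_grip above 0.03 m).
It fails at once if a jar, the tin, the tray, the brush or the scoop is moved by more than 25 mm (distance of any of jar_tall_c, jar_squat_c, tin_round_c, sorting_tray_c, jar_in1_c, jar_in2_c, brush_grip, scoop_grip from where it was at the start of the episode above 0.025 m).
It also fails if it takes over 48 s, if anything falls off the work surface, if the arm or the gripper's body presses on something with over 40 N, if the wrist force passes 120 N, or if a joint passes its speed limit or range.

## Working session

There is one attempt and no reset: what is moved stays moved. The work goes in short steps, Python scripts to look and compute and a tool call to move; the robot and the scene stay as the last step left them, time stands still between calls to the robot, and variables do not carry over. Pictures are saved under pics/ and viewed, and the job is handed in when it is done.

Besides the shell and the picture viewer there is one more tool, called after "Emit:" as a command line: name --pt "numbers of a row" for each row, then --argument value for the rest. servo_tool: Moves the arm, as the interface text tells. Its arguments: {"type":"object","properties":{"commands":{"type":"array","items":{"type":"array","items":{"type":"number"}}},"jaw":{"type":"number"},"force":{"type":"number"}},"required":["commands"]}

```bash
ls; mkdir -p pics
python3 - <<'E'
from rig import manip
import cv2,numpy as np
s=manip.get_state();print(s)
for n in ["side","top","wrist"]:
    p,d=manip.camera(n);cv2.imwrite(f"pics/{n}0.png",p[:,:,::-1]);np.save(f"pics/{n}0.npy",d)
    c=manip.calibration(n);print(n,{k:np.round(v,4).tolist() for k,v in c.items()})
E
```

```text
pics
{'clock': 0.0, 'joints': array([ 7.07830577e+01,  2.01247078e+01,  9.46767499e+01,  8.13415272e-04,
        6.52658621e+01, -4.84739488e+00]), 'joint_velocities': array([ 0.04818665,  0.06104904, -0.02909631, -0.02358247,  0.04369176,
       -0.01092593]), 'tau': array([ 1.45539263e-03, -4.97317815e+01, -2.85269451e+01,  6.99755014e-02,
        2.55664618e-02, -7.00306168e-05]), 'position': array([0.13634066, 0.53243168, 0.18049925]), 'eef_rot': array([ -95.47581423,   89.93267622, -109.84570241]), 'force': array([0.60546106, 0.15162944, 0.36142912]), 'torque': array([-0.0339071 , -0.03774131, -0.0127335 ]), 'grip_width': 0.09288386935736676}
side {'fx': 439.6322, 'fy': 439.6322, 'cx': 250.9253, 'cy': 196.9421, 'camera_from_world': [[0.9776, -0.2105, -0.0048, -0.4037], [-0.2004, -0.9231, -0.3281, 0.2058], [0.0647, 0.3217, -0.9446, 1.409], [0.0, 0.0, 0.0, 1.0]]}
top {'fx': 466.0375, 'fy': 466.0375, 'cx': 257.785, 'cy': 192.2939, 'camera_from_world': [[0.0292, -0.9994, 0.0168, 0.0361], [-0.9979, -0.0302, -0.0572, 0.4529], [0.0577, -0.0151, -0.9982, 1.34], [0.0, 0.0, 0.0, 1.0]]}
wrist {'fx': 270.4555, 'fy': 270.4555, 'cx': 255.0065, 'cy': 190.9558, 'mount': [[-0.0001, -0.2617, 0.9651, -0.2028], [1.0, 0.0009, 0.0004, 0.0003], [-0.001, 0.9651, 0.2617, -0.0735], [0.0, 0.0, 0.0, 1.0]]}
```

View pics/side0.png

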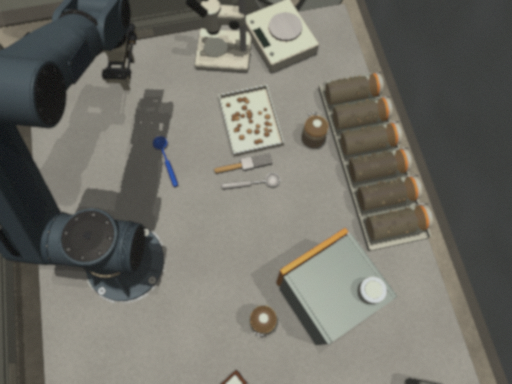

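View pics/top0.png

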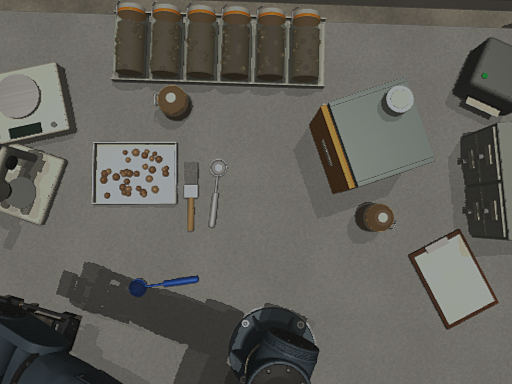

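View pics/wrist0.png

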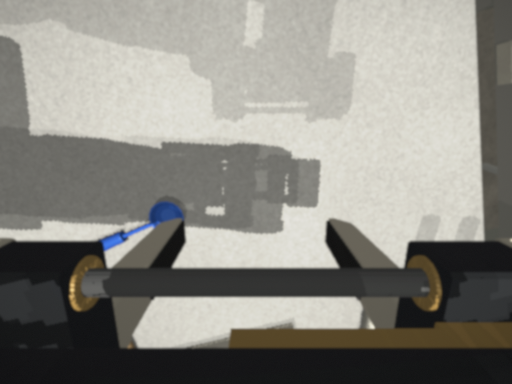

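The cupboard is at the right of the top view (columns 308–435, rows 82–192). Its ochre door faces image left (+y), with the free edge at the near end (about 350,190) beside the tall jar at (375,217). The tin is at (399,98). Next I'll measure it by depth.

```bash
cat > h.py <<'E'
import numpy as np,cv2
from rig import manip
def cloud(name,d):
    c=manip.calibration(name);v,u=np.mgrid[0:384,0:512]
    P=np.stack([(u-c["cx"])/c["fx"]*d,(v-c["cy"])/c["fy"]*d,d],-1)
    T=np.linalg.inv(c["camera_from_world"])
    W=P@T[:3,:3].T+T[:3,3]; W[d<=0]=np.nan
    return W
def proj(name,X):
    c=manip.calibration(name);T=c["camera_from_world"];p=T[:3,:3]@X+T[:3,3]
    return c["fx"]*p[0]/p[2]+c["cx"],c["fy"]*p[1]/p[2]+c["cy"]
E
python3 - <<'E'
from h import *
for n in ["top","side"]:
    d=np.load(f"pics/{n}0.npy");im=cv2.imread(f"pics/{n}0.png");W=cloud(n,d)
    hsv=cv2.cvtColor(im,cv2.COLOR_BGR2HSV)
    print(n,"bench z",np.nanmedian(W[...,2]))
    z=W[...,2]
    reg=(W[...,1]<-0.05)&(W[...,1]>-0.5)&(W[...,0]>0.3)&(W[...,0]<0.8)
    top=reg&(abs(z-0.24)<0.012)
    och=(hsv[...,0]>10)&(hsv[...,0]<25)&(hsv[...,1]>150)
    for nm,m in [("toppl",top&~och),("ochre top",top&och)]:
        P=W[m];print(nm,m.sum(),np.median(P,0))
        r=cv2.minAreaRect((P[:,:2]*1000).astype(np.float32));print(r,cv2.boxPoints(r).round(1).tolist())
    if n=="top":
        for nm,(a,b) in dict(jar=(375,217),tin=(399,98)).items():print(nm,W[b,a])
E
```

```text
top bench z 0.0022930564690811783
toppl 6865 [ 0.58444762 -0.23053649  0.24060417]
((593.5394897460938, -233.51377868652344), (220.7327880859375, 224.48104858398438), 20.441091537475586) [[450.8999938964844, -166.89999389648438], [529.2999877929688, -377.20001220703125], [736.2000122070312, -300.1000061035156], [657.7999877929688, -89.80000305175781]]
ochre top 395 [ 0.56682869 -0.13475109  0.2372231 ]
((557.0293579101562, -137.75045776367188), (214.29083251953125, 17.130908966064453), 20.233501434326172) [[453.5, -166.8000030517578], [459.5, -182.8000030517578], [660.5, -108.69999694824219], [654.5999755859375, -92.69999694824219]]
jar [ 0.38833332 -0.25620706  0.14957342]
tin [ 0.66715515 -0.27101252  0.28944193]
side bench z 0.0006953537470042459
toppl 6226 [ 0.58333908 -0.23408288  0.2399728 ]
((593.6602172851562, -231.38815307617188), (221.5184783935547, 222.30445861816406), 20.414501190185547) [[451.1000061035156, -165.89999389648438], [528.5999755859375, -374.20001220703125], [736.2000122070312, -296.8999938964844], [658.7000122070312, -88.5999984741211]]
ochre top 259 [ 0.57507594 -0.13190067  0.23633237]
((555.8547973632812, -139.00364685058594), (210.100341796875, 11.232743263244629), 20.701614379882812) [[455.6000061035156, -170.89999389648438], [459.6000061035156, -181.39999389648438], [656.0999755859375, -107.0999984741211], [652.0999755859375, -96.5999984741211]]
```

Run:
```python
import cv2
im=cv2.imread("pics/top0.png")[60:240,290:450];cv2.imwrite("pics/crop0.png",cv2.resize(im,None,fx=3.3,fy=3.3,interpolation=cv2.INTER_CUBIC))
```

```text
(no output)
```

View pics/crop0.png

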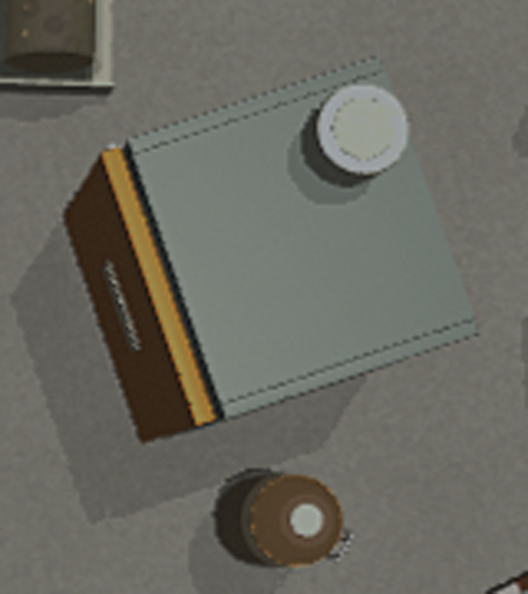

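```bash
cat >> h.py <<'E'
from scipy.spatial.transform import Rotation as Ro
a=np.radians(20.35);t=np.array([np.cos(a),np.sin(a),0]);n=np.array([-np.sin(a),np.cos(a),0])
E0=np.array([.4595,-.182,.237]);H=E0+.216*t
def door(th,r,out=0):  # point on inner face at radius r, offset outwards
    u=-np.cos(th)*t+np.sin(th)*n; nn=np.cos(th)*n+np.sin(th)*t
    return H+r*u+out*nn
def R():
    return Ro.from_euler("xyz",manip.get_state()["eef_rot"],degrees=True).as_matrix()
def need(p,zdir=None):
    s=manip.get_state();Rm=R();print("clock",s["clock"],"pos",s["position"].round(4),"F",s["force"].round(2),"j",s["joints"].round(1))
    print("axes x",Rm[:,0].round(3),"y",Rm[:,1].round(3),"z",Rm[:,2].round(3))
    print("shift in tool axes",(Rm.T@(np.asarray(p)-s["position"])).round(4))
    if zdir is not None:
        for sg in (1,-1):
            z=sg*zdir;x=np.array([0,0,-1.]);T=np.stack([x,np.cross(z,x),z],1)
            print("rotvec tool deg",sg,np.degrees(Ro.from_matrix(Rm.T@T).as_rotvec()).round(2))
E
python3 - <<'E'
from h import *
print("H",H,"press",door(0,.186,.016),"ajar E",door(.28,.216),"open",door(1.6,.2))
need(door(0,.186,.016+.06)*[1,1,0]+[0,0,.3],n)
W=cloud("top",np.load("pics/top0.npy"))
for k,(u,v) in dict(scoop_bowl=(219,165),scoop_h=(214,210),brush=(191,215),squat=(172,100)).items():print(k,W[v,u].round(3),"dist H",np.hypot(*(W[v,u]-H)[:2]).round(3))
E
```

```text
H [ 0.66201854 -0.10688514  0.237     ] press [ 0.48206351 -0.15656601  0.237     ] ajar E [ 0.44662858 -0.12310754  0.237     ] open [0.59797281 0.08258292 0.237     ]
clock 0.15 pos [0.1364 0.5325 0.1806] F [ 0.44 -0.33  0.28] j [70.8 20.1 94.7 -0.  65.3 -4.8]
axes x [-0.    -0.001 -1.   ] y [ 0.248  0.969 -0.001] z [ 0.969 -0.248 -0.   ]
shift in tool axes [-0.1189 -0.5325  0.4717]
rotvec tool deg 1 [-1.2472e+02 -6.0000e-02  2.0000e-02]
rotvec tool deg -1 [5.528e+01 2.000e-02 5.000e-02]
scoop_bowl [nan nan nan] dist H nan
scoop_h [0.396 0.174 0.019] dist H 0.387
brush [0.38  0.24  0.016] dist H 0.447
squat [0.691 0.292 0.105] dist H 0.4
```

Emit:
servo_tool --pt "-0.015 0 0 6.91 0 0" --pt "-0.015 0 0 6.91 0 0" --pt "-0.015 0 0 6.91 0 0" --pt "-0.015 0 0 6.91 0 0" --pt "-0.015 0 0 6.91 0 0" --pt "-0.015 0 0 6.91 0 0" --pt "-0.015 0 0 6.91 0 0" --pt "-0.015 0 0 6.91 0 0" --pt "0 0.004 0.03 0 0 0" --pt "0 0.004 0.03 0 0 0" --pt "0 0.004 0.03 0 0 0" --pt "0 0.004 0.03 0 0 0" --jaw 0 --force 20

```text
clock: 1.15
position: [0.1934, 0.4245, 0.3008]
eef_rot: [-45.7, 90.0, -115.3]
force: [0.5, -0.4, 0.4]
grip_width: 0.0174
```

Emit:
servo_tool --pt "0 0.004 0.03 0 0 0" --pt "0 0.004 0.03 0 0 0" --pt "0 0.004 0.03 0 0 0" --pt "0 0.004 0.03 0 0 0" --pt "0 0.004 0.03 0 0 0" --pt "0 0.004 0.03 0 0 0" --pt "0 0.004 0.03 0 0 0" --pt "0 0.004 0.03 0 0 0" --pt "0 0.004 0.03 0 0 0" --pt "0 0.004 0.03 0 0 0" --pt "0 0.004 0.03 0 0 0" --pt "0 0.004 0.03 0 0 0"

```text
clock: 2.15
position: [0.3637, 0.1035, 0.3011]
eef_rot: [94.8, 90.0, 25.2]
force: [0.8, 0.5, -0.5]
grip_width: 0.0003
```

Run:
```python
from h import *
need(door(0,.186,.016+.06)*[1,1,0]+[0,0,.3],n)
```

```text
clock 2.15 pos [0.3637 0.1035 0.3011] F [ 0.8   0.46 -0.54] j [  8.8  -5.4 106.9   0.   78.4 -11.5]
axes x [ 0.  0. -1.] y [0.938 0.348 0.   ] z [ 0.348 -0.938 -0.   ]
shift in tool axes [0.0011 0.0205 0.225 ]
rotvec tool deg 1 [ 1.8e+02 -2.0e-02  0.0e+00]
rotvec tool deg -1 [-0.   -0.   -0.01]
```

Emit:
servo_tool --pt "0 0.003 0.03 0 0 0" --pt "0 0.003 0.03 0 0 0" --pt "0 0.003 0.03 0 0 0" --pt "0 0.003 0.03 0 0 0" --pt "0 0.003 0.03 0 0 0" --pt "0 0.003 0.03 0 0 0" --pt "0 0 0.025 0 0 0" --pt "0.035 0 0 0 0 0" --pt "0.04 0 0 0 0 0" --pt "0.035 0 0 0 0 0" --pt "0 0 0 0 0 0" --pt "0 0 0 0 0 0"

```text
clock: 3.15
position: [0.451, -0.0808, 0.1909]
eef_rot: [-126.4, 89.8, 163.9]
force: [-0.0, -0.5, -0.1]
grip_width: 0.0003
```

Run:
```python
from h import *
need(door(0,.186,.016)*[1,1,0]+[0,0,.19],n)
for k in ("top","side","wrist"):
    p,d=manip.camera(k);cv2.imwrite(f"pics/{k}1.png",p[:,:,::-1])
    if k!="wrist":
        cv2.imwrite(f"pics/{k}1c.png",cv2.resize(p[60:240,290:450,::-1] if k=="top" else p[200:370,190:430,::-1],None,fx=3,fy=3))
```

```text
clock 3.15 pos [ 0.451  -0.0808  0.1909] F [-0.04 -0.53 -0.06] j [-16.    9.9 106.8   0.   63.5 -36.3]
axes x [-0.003  0.001 -1.   ] y [ 0.938  0.348 -0.002] z [ 0.348 -0.938 -0.002]
shift in tool axes [0.0007 0.0028 0.0819]
rotvec tool deg 1 [1.8e+02 2.0e-01 1.5e-01]
rotvec tool deg -1 [-0.   -0.09  0.13]
```

View pics/top1c.png

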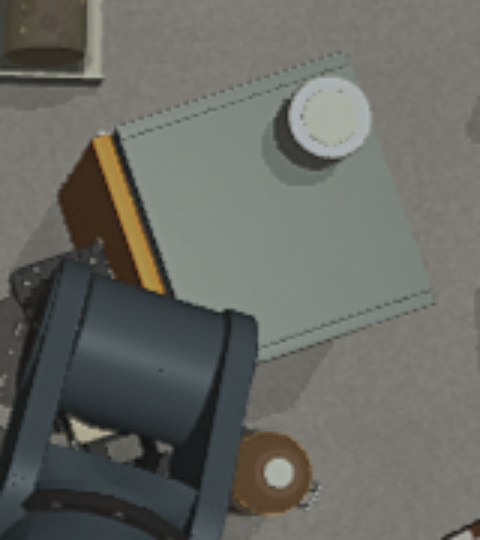

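View pics/wrist1.png

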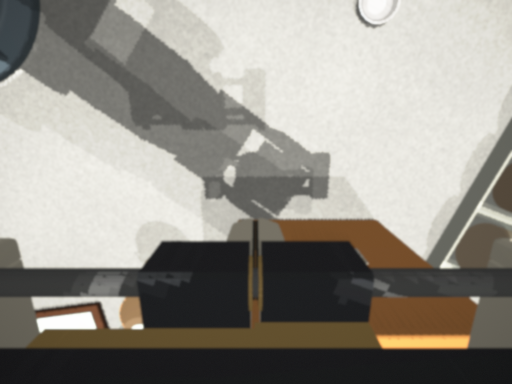

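View pics/side1c.png

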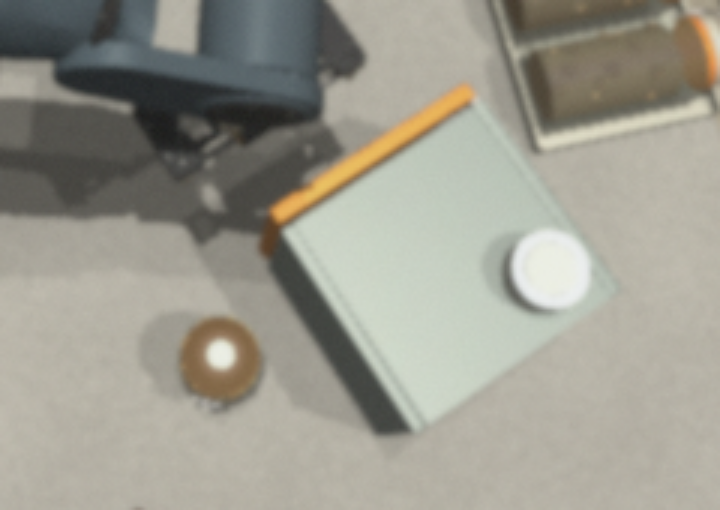

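The wrist view shows the shut fingers (columns 228–285) in front of the door, whose outer face lies to the right of column 280. The side view shows the gripper in front of the free-edge half, door still shut. The measured gap is about 82 mm minus the finger's half thickness, so I'll approach now.

Emit:
servo_tool --pt "0 0.0005 0.015 0 0 0" --pt "0 0.0005 0.015 0 0 0" --pt "0 0.0005 0.015 0 0 0" --pt "0 0.0005 0.012 0 0 0" --pt "0 0 0.005 0 0 0" --pt "0 0 0 0 0 0"

```text
clock: 3.8
position: [0.4754, -0.1395, 0.1911]
eef_rot: [5.9, 90.0, -63.8]
force: [-0.6, -0.3, -0.2]
grip_width: 0.0003
```

Emit:
servo_tool --pt "0 0 0.004 0 0 0" --pt "0 0 0.004 0 0 0" --pt "0 0 0 0 0 0"

```text
clock: 4.05
position: [0.4779, -0.1461, 0.1911]
eef_rot: [21.8, 90.0, -47.8]
force: [-0.6, 0.2, 0.7]
grip_width: 0.0003
```

Emit:
servo_tool --pt "0 0 0.003 0 0 0" --pt "0 0 0.002 0 0 0" --pt "0 0 0 0 0 0"

```text
clock: 4.3
position: [0.4789, -0.1495, 0.191]
eef_rot: [-161.0, 89.8, 129.4]
force: [-4.1, 7.4, 4.4]
grip_width: 0.0005
```

Emit:
servo_tool --pt "0 0 0.003 0 0 0" --pt "0 0 0.002 0 0 0" --pt "0 0 0 0 0 0"

```text
clock: 4.55
position: [0.4793, -0.1513, 0.191]
eef_rot: [-168.3, 89.5, 122.1]
force: [-10.7, 23.0, 13.0]
grip_width: 0.0009
```

Emit:
servo_tool --pt "0 0 0.0025 0 0 0" --pt "0 0 0 0 0 0"

```text
clock: 4.72
position: [0.4793, -0.1514, 0.191]
eef_rot: [-169.7, 89.2, 120.6]
force: [-15.6, 36.5, 19.1]
grip_width: 0.0007
```

Run:
```python
from h import *
need(door(0,.186,.016)*[1,1,0]+[0,0,.19],n)
for k in ("top","side"):
    p,d=manip.camera(k)
    cv2.imwrite(f"pics/{k}2c.png",cv2.resize(p[60:240,290:450,::-1] if k=="top" else p[200:370,190:430,::-1],None,fx=3,fy=3))
```

```text
clock 4.7167 pos [ 0.4793 -0.1514  0.191 ] F [-15.61  36.5   19.12] j [-23.1  14.9 100.4   0.5  65.4 -43.7]
axes x [-0.007  0.012 -1.   ] y [ 0.937  0.348 -0.003] z [ 0.348 -0.937 -0.014]
shift in tool axes [0.0009 0.0008 0.0059]
rotvec tool deg 1 [-179.97   -0.23   -1.26]
rotvec tool deg -1 [ 0.02 -0.8   0.15]
```

View pics/side2c.png

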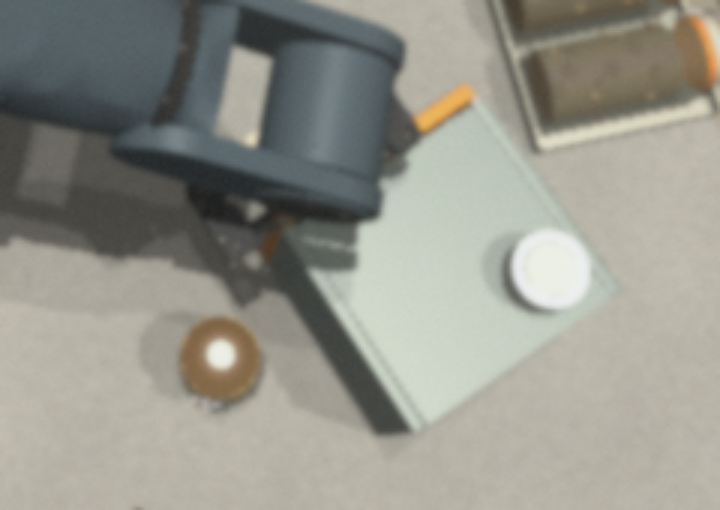

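The force rose to about 40 N with no further motion, so the door is on its stop. Now I'll withdraw.

Emit:
servo_tool --pt "0 0 -0.03 0 0 0" --pt "0 0 -0.04 0 0 0" --pt "0 0 -0.04 0 0 0" --pt "0 0 -0.04 0 0 0" --pt "0 0 0 0 0 0" --pt "0 0 0 0 0 0" --pt "0 0 0 0 0 0" --pt "0 0 0 0 0 0" --pt "0 0 0 0 0 0" --pt "0 0 0 0 0 0" --pt "0 0 0 0 0 0"

```text
clock: 5.73
position: [0.4301, -0.0175, 0.1909]
eef_rot: [-108.2, 90.0, -177.9]
force: [0.3, 0.1, 0.2]
grip_width: 0.0007
```

Run:
```python
from h import *
need(door(0,.186,.016)*[1,1,0]+[0,0,.19],n)
for k in ("top","side"):
    p,d=manip.camera(k);np.save(f"pics/{k}3.npy",d);cv2.imwrite(f"pics/{k}3.png",p[:,:,::-1])
    cv2.imwrite(f"pics/{k}3c.png",cv2.resize(p[60:240,270:450,::-1] if k=="top" else p[200:370,190:430,::-1],None,fx=3,fy=3))
```

```text
clock 5.7333 pos [ 0.4301 -0.0175  0.1909] F [0.34 0.14 0.23] j [ -8.5   6.8 110.5  -0.   62.8 -28.8]
axes x [-0. -0. -1.] y [ 0.938  0.347 -0.   ] z [ 0.347 -0.938 -0.   ]
shift in tool axes [0.0009 0.0006 0.1484]
rotvec tool deg 1 [1.7994e+02 2.0000e-02 1.0000e-02]
rotvec tool deg -1 [-0.06 -0.01  0.02]
```

View pics/side3c.png

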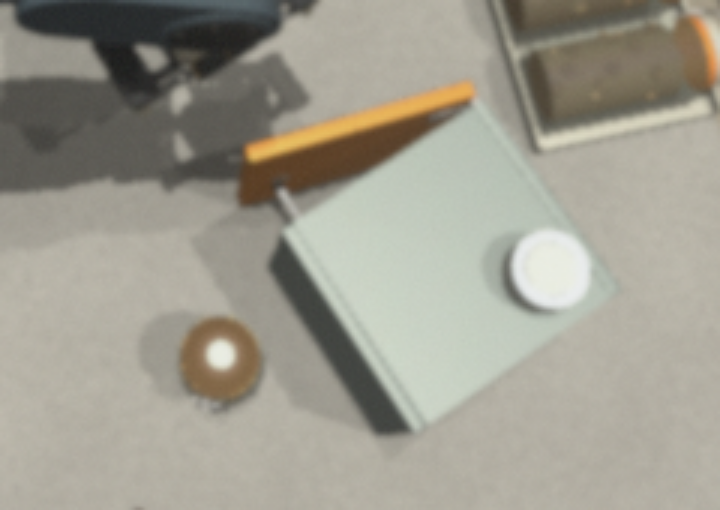

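View pics/top3c.png

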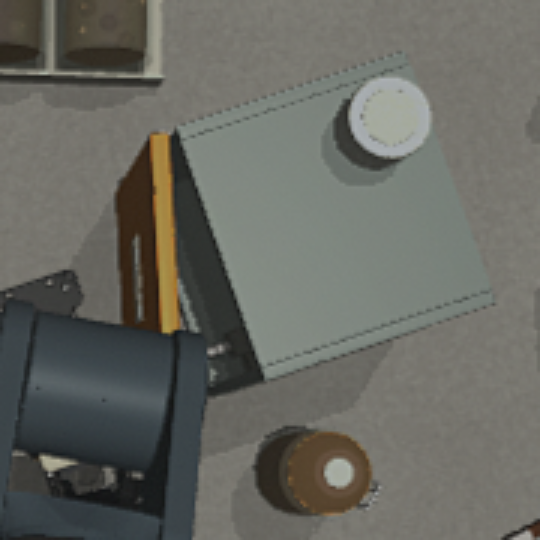

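The door stands ajar. In the side crop its free edge is at about (245,155) and the plunger shows at (290,205); nothing is touching the door. I'll measure the edge.

Run:
```python
from h import *
n_="side";d=np.load("pics/side3.npy");im=cv2.imread("pics/side3.png");W=cloud(n_,d)
hsv=cv2.cvtColor(im,cv2.COLOR_BGR2HSV);v,u=np.mgrid[0:384,0:512]
m=(hsv[...,0]>8)&(hsv[...,0]<25)&(hsv[...,1]>120)&(abs(W[...,2]-.237)<.012)&(v>220)&(v<270)&(u>260)&(u<355)
P=W[m];r=cv2.minAreaRect((P[:,:2]*1000).astype(np.float32));print(m.sum(),cv2.boxPoints(r).round(1).tolist(),r)
vx,vy=cv2.fitLine((P[:,:2]).astype(np.float32),cv2.DIST_L2,0,.01,.01).ravel()[:2]
th=a-np.arctan2(vy,vx) if vx>0 else a-np.arctan2(-vy,-vx);print("theta",th,"edge",door(th,.216))
for rr in (.19,.2):
    q=(door(th,rr)+door(0,rr,-.0058))/2;print(rr,q,"gap",np.linalg.norm(door(th,rr)-door(0,rr,-.0058)))
    need(q*[1,1,0]+[0,0,.18])
```

```text
444 [[445.20001220703125, -106.4000015258789], [446.20001220703125, -121.69999694824219], [660.7000122070312, -107.9000015258789], [659.7000122070312, -92.5999984741211]] ((552.972412109375, -107.14676666259766), (214.93991088867188, 15.300270080566406), 3.6816916465759277)
theta 0.2843563020734105 edge [ 0.44655995 -0.12216909  0.237     ]
0.19 [ 0.47919449 -0.14936287  0.237     ] gap 0.059593000061504725
clock 5.8333 pos [ 0.43   -0.0173  0.191 ] F [-0.12  0.44  0.17] j [ -8.5   6.7 110.5  -0.   62.8 -28.8]
axes x [-0. -0. -1.] y [ 0.938  0.347 -0.   ] z [ 0.347 -0.938 -0.   ]
shift in tool axes [0.011  0.0003 0.1409]
0.2 [ 0.4695191  -0.15145544  0.237     ] gap 0.06242673521397834
clock 5.8333 pos [ 0.43   -0.0173  0.191 ] F [-0.12  0.44  0.17] j [ -8.5   6.7 110.5  -0.   62.8 -28.8]
axes x [-0. -0. -1.] y [ 0.938  0.347 -0.   ] z [ 0.347 -0.938 -0.   ]
shift in tool axes [ 0.011  -0.0095  0.1395]
```

Emit:
servo_tool --pt "-0.03 0 0 0 0 0" --pt "-0.03 0 0 0 0 0" --pt "-0.03 0 0 0 0 0" --pt "0 0 0 0 0 0" --pt "0 -0.001 0.028 0 0 0" --pt "0 -0.001 0.028 0 0 0" --pt "0 -0.001 0.028 0 0 0" --pt "0 -0.001 0.028 0 0 0" --pt "0 -0.001 0.028 0 0 0" --pt "0 0 0 0 0 0" --pt "0 0 0 0 0 0"

```text
clock: 6.75
position: [0.4738, -0.1508, 0.2803]
eef_rot: [-137.3, 89.9, 153.0]
force: [0.1, 0.5, 0.3]
grip_width: 0.0006
```

Run:
```python
from h import *
q=(door(.284,.195)+door(0,.195,-.0058))/2
need(q*[1,1,0]+[0,0,.18])
p,d=manip.camera("wrist");cv2.imwrite("pics/wrist4.png",p[:,:,::-1])
p,d=manip.camera("side");cv2.imwrite("pics/side4c.png",cv2.resize(p[200:370,190:430,::-1],None,fx=3,fy=3))
```

```text
clock 6.75 pos [ 0.4738 -0.1508  0.2803] F [0.1  0.53 0.31] j [-23.    9.4  94.4   0.   76.3 -43.3]
axes x [-0.001  0.001 -1.   ] y [ 0.938  0.346 -0.001] z [ 0.346 -0.938 -0.001]
shift in tool axes [ 1.003e-01  7.000e-04 -1.000e-04]
```

View pics/wrist4.png

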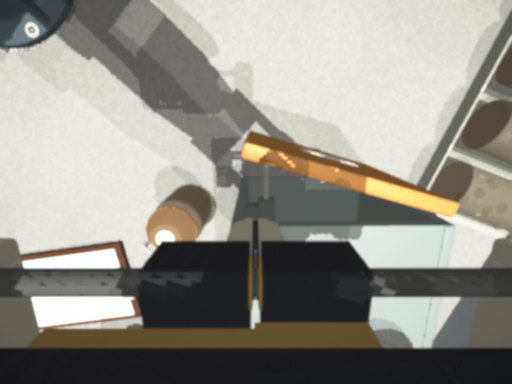

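View pics/side4c.png

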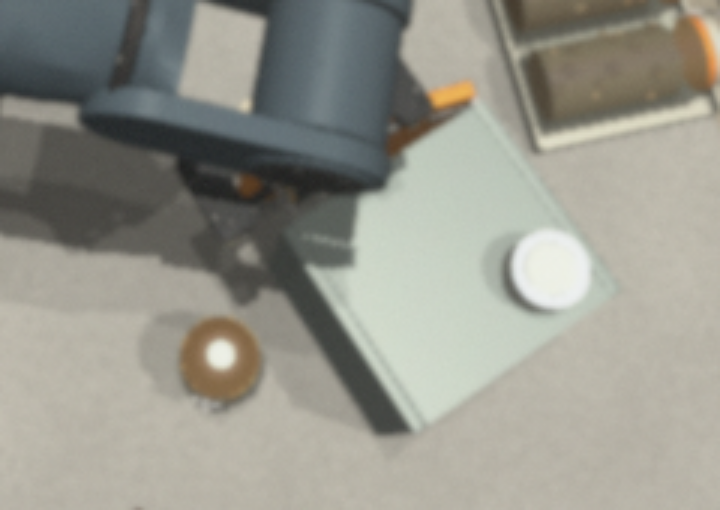

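In the wrist view the fingertip (255,215) lies between the door top (row ~155) and the cupboard's front edge (row ~225), with the plunger below. I'll descend into the gap.

Emit:
servo_tool --pt "0.015 0 0 0 0 0" --pt "0.015 0 0 0 0 0" --pt "0.015 0 0 0 0 0" --pt "0 0 0 0 0 0"

```text
clock: 7.18
position: [0.4726, -0.1485, 0.2338]
eef_rot: [-134.6, 89.8, 155.8]
force: [-0.7, 0.2, 0.7]
grip_width: 0.0002
```

Emit:
servo_tool --pt "0.015 0 0 0 0 0" --pt "0.015 0 0 0 0 0" --pt "0.015 0 0 0 0 0" --pt "0.01 0 0 0 0 0" --pt "0 0 0 0 0 0"

```text
clock: 7.6
position: [0.4733, -0.1492, 0.18]
eef_rot: [-134.3, 89.9, 156.1]
force: [1.1, -0.4, 0.1]
grip_width: 0.0004
```

Run:
```python
from h import *
s=manip.get_state();Rm=R()
need(s["position"])
# path: finger centre at r=.195, 12mm behind inner face, in tool axes of fixed orientation
prev=s["position"]*[1,1,0]
print("theta: tool dy,dz step (no turn)")
for th in np.arange(.4,1.75,.1):
    q=door(th,.192,-.012)*[1,1,0];dd=Rm.T@(q-prev);prev=q;print(round(th,2),q.round(3),dd.round(4))
```

```text
clock 7.6 pos [ 0.4733 -0.1492  0.18  ] F [ 1.1  -0.44  0.11] j [-22.9  14.6 102.4   0.   63.1 -43.3]
axes x [-0.002  0.001 -1.   ] y [ 0.937  0.348 -0.002] z [ 0.348 -0.937 -0.002]
shift in tool axes [0. 0. 0.]
theta: tool dy,dz step (no turn)
0.4 [ 0.47 -0.11  0.  ] [ 0.      0.0102 -0.0377]
0.5 [ 0.47  -0.091  0.   ] [ 0.      0.0073 -0.0178]
0.6 [ 0.473 -0.072  0.   ] [ 0.     0.009 -0.017]
0.7 [ 0.477 -0.053  0.   ] [ 0.      0.0107 -0.016 ]
0.8 [ 0.484 -0.035  0.   ] [ 0.      0.0122 -0.0149]
0.9 [ 0.492 -0.018  0.   ] [-0.      0.0136 -0.0136]
1.0 [ 0.501 -0.001  0.   ] [-0.      0.0149 -0.0121]
1.1 [0.513 0.014 0.   ] [-0.      0.0161 -0.0106]
1.2 [0.526 0.029 0.   ] [-0.      0.017  -0.0089]
1.3 [0.54  0.042 0.   ] [-0.      0.0178 -0.0072]
1.4 [0.555 0.053 0.   ] [-0.      0.0185 -0.0054]
1.5 [0.572 0.063 0.   ] [-0.      0.0189 -0.0035]
1.6 [0.589 0.071 0.   ] [-0.      0.0192 -0.0016]
1.7 [0.607 0.078 0.   ] [-0.      0.0192  0.0003]
```

Emit:
servo_tool --pt "0 0.003 -0.01 0 0 0" --pt "0 0.003 -0.01 0 0 0" --pt "0 0.003 -0.01 0 0 0" --pt "0 0.002 -0.008 0 0 0" --pt "0 0.004 -0.009 0 0 0" --pt "0 0.004 -0.009 0 0 0" --pt "0 0.0045 -0.0085 0 0 0" --pt "0 0.0045 -0.0085 0 0 0" --pt "0 0.005 -0.008 0 0 0" --pt "0 0.005 -0.008 0 0 0"

```text
clock: 8.43
position: [0.4788, -0.0523, 0.181]
eef_rot: [-124.3, 90.0, 166.0]
force: [-0.0, -1.2, -0.8]
grip_width: 0.0006
```

Run:
```python
from h import *
need(door(.7,.192,-.012)*[1,1,0]+[0,0,.18])
p,d=manip.camera("wrist");cv2.imwrite("pics/wrist5.png",p[:,:,::-1])
p,d=manip.camera("side");cv2.imwrite("pics/side5c.png",cv2.resize(p[170:370,190:430,::-1],None,fx=3,fy=3))
```

```text
clock 8.4333 pos [ 0.4788 -0.0523  0.181 ] F [-0.03 -1.17 -0.79] j [-11.8  13.  104.4   0.   62.6 -32.1]
axes x [-0.  0. -1.] y [ 0.938  0.348 -0.   ] z [ 0.348 -0.938 -0.   ]
shift in tool axes [ 0.001  -0.0018  0.0004]
```

View pics/side5c.png

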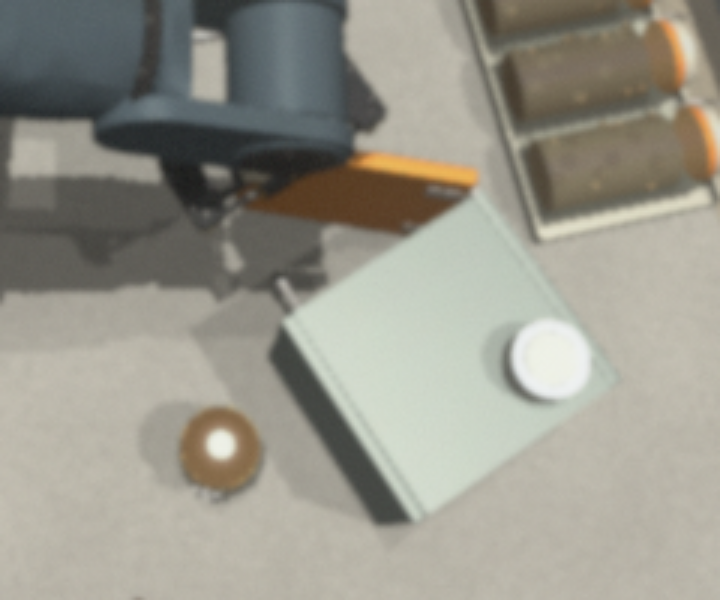

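View pics/wrist5.png

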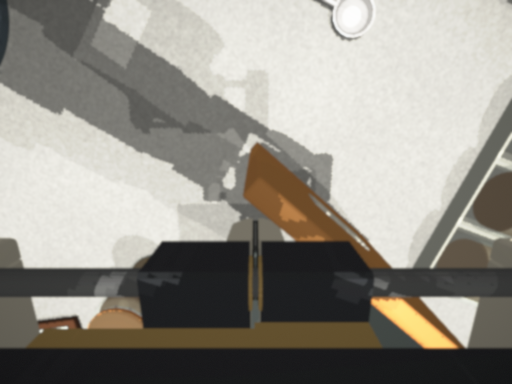

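The door follows the finger. In the side view it is past 40° open, and in the wrist view the fingertip is behind its inner face near the free edge. I'll carry on along the arc.

Emit:
servo_tool --pt "0 0.006 -0.0075 0 0 0" --pt "0 0.006 -0.0075 0 0 0" --pt "0 0.0065 -0.007 0 0 0" --pt "0 0.007 -0.007 0 0 0" --pt "0 0.0075 -0.006 0 0 0" --pt "0 0.0075 -0.006 0 0 0" --pt "0 0.008 -0.0055 0 0 0" --pt "0 0.008 -0.005 0 0 0" --pt "0 0.0085 -0.0045 0 0 0" --pt "0 0.0085 -0.0045 0 0 0" --pt "0 0.009 -0.0035 0 0 0" --pt "0 0.009 -0.0035 0 0 0"

```text
clock: 9.53
position: [0.5417, 0.0425, 0.181]
eef_rot: [-110.2, 90.0, -179.9]
force: [-0.1, -1.1, -0.5]
grip_width: 0.0005
```

Emit:
servo_tool --pt "0 0.009 -0.003 0 0 0" --pt "0 0.009 -0.0025 0 0 0" --pt "0 0.0095 -0.002 0 0 0" --pt "0 0.0095 -0.0015 0 0 0" --pt "0 0.008 -0.001 0 0 0" --pt "0 0.006 -0.0005 0 0 0" --pt "0 0.004 0 0 0 0" --pt "0 0.002 0 0 0 0" --pt "0 0 0 0 0 0" --pt "0 0 0 0 0 0"

```text
clock: 10.37
position: [0.5906, 0.0714, 0.181]
eef_rot: [-119.4, 90.0, 171.0]
force: [0.1, 0.3, 0.4]
grip_width: -0.0001
```

Run:
```python
from h import *
need(door(1.6,.192,-.012)*[1,1,0]+[0,0,.18])
for k in ("top","side","wrist"):
    p,d=manip.camera(k);cv2.imwrite(f"pics/{k}6.png",p[:,:,::-1])
```

```text
clock 10.3667 pos [0.5906 0.0714 0.181 ] F [0.13 0.26 0.36] j [  2.4  24.8  87.7   0.   67.5 -17.9]
axes x [-0.  0. -1.] y [ 0.938  0.348 -0.   ] z [ 0.348 -0.938 -0.   ]
shift in tool axes [ 0.001  -0.0015 -0.0003]
```

View pics/side6.png

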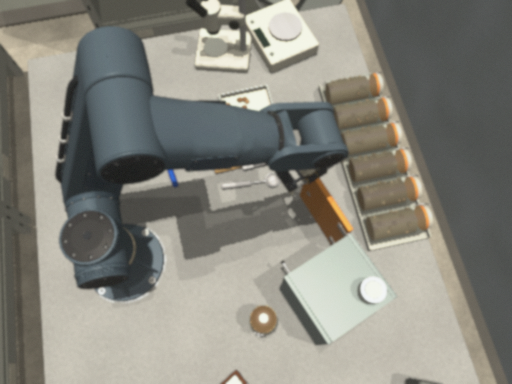

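View pics/wrist6.png

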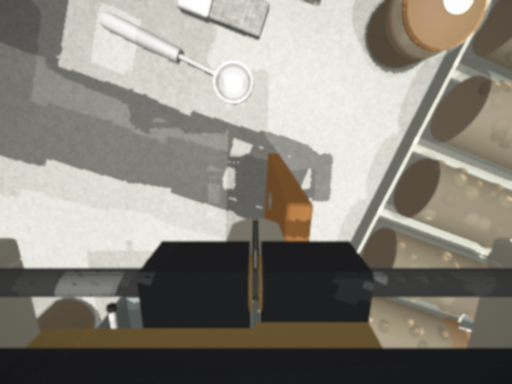

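The door is square or a little past it. In the side view it runs from (350,238) to about (305,185). I'll back the finger off the inner face, raise it and look.

Emit:
servo_tool --pt "0 -0.02 0 0 0 0" --pt "0 -0.03 0 0 0 0" --pt "0 -0.02 0 0 0 0" --pt "-0.03 0 0 0 0 0" --pt "-0.04 0 0 0 0 0" --pt "-0.03 -0.03 0 0 0 0" --pt "0 -0.04 0 0 0 0" --pt "0 -0.04 0 0 0 0" --pt "0 -0.04 0 0 0 0" --pt "0 0 0 0 0 0" --pt "0 0 0 0 0 0"

```text
clock: 11.43
position: [0.3841, -0.0052, 0.2812]
eef_rot: [62.3, 89.9, -7.4]
force: [0.3, -0.2, 0.0]
grip_width: 0.0004
```

Run:
```python
from h import *
for i in range(2):
    p,d=manip.camera("side");W=cloud("side",d);im=p[:,:,::-1].copy();cv2.imwrite(f"pics/side7_{i}.png",im)
    hsv=cv2.cvtColor(im,cv2.COLOR_BGR2HSV)
    m=(hsv[...,0]>8)&(hsv[...,0]<25)&(hsv[...,1]>120)&(abs(W[...,2]-.237)<.012)&(np.hypot(W[...,0]-H[0],W[...,1]-H[1])<.25)
    P=W[m][:,:2].astype(np.float32);vx,vy=cv2.fitLine(P,cv2.DIST_L2,0,.01,.01).ravel()[:2]
    c=P.mean(0)-H[:2];u=np.array([vx,vy]);u=u if u@c>0 else -u
    print(m.sum(),cv2.minAreaRect(P*1000),"theta",np.arctan2(u@n[:2],-u@t[:2]),manip.get_state()["clock"])
p,d=manip.camera("top");cv2.imwrite("pics/top7.png",p[:,:,::-1])
print(manip.get_state()["force"],manip.get_state()["position"])
```

```text
468 ((637.148681640625, -2.1315231323242188), (17.740690231323242, 211.18899536132812), 17.165754318237305) theta 1.6247616708949701 11.4833
461 ((636.8575439453125, -2.2183837890625), (17.12690544128418, 210.93234252929688), 17.436716079711914) theta 1.6251034325983453 11.5333
[0.64704643 0.12007594 0.17803514] [ 0.38578574 -0.00471883  0.2806126 ]
```

View pics/side7_1.png

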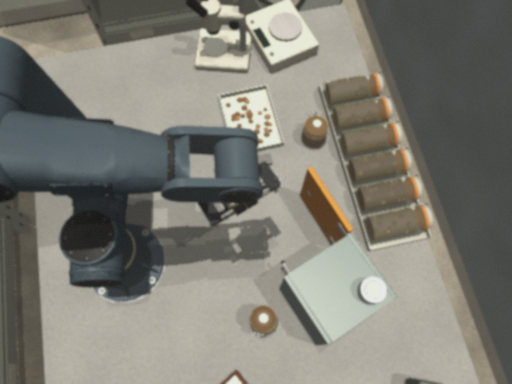

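View pics/top7.png

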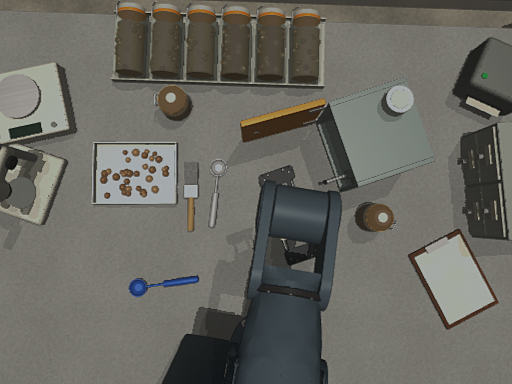

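The top view shows the door standing open from (325,102) to (242,135), at 1.625 rad in both readings. The jars, tin, tray, brush and scoop are at the same pixels as before, and the arm is clear. I'll hand the job in.

Run:
```python
from rig import manip
print(manip.close_job())
```

```text
the job is handed in; nothing more can be done
None
```

The cupboard door is standing wide open, and I have handed the job in; the interface gives no verdict. The job took about 11.6 s of the 48 s allowed.

- **Press:** I pressed the shut door near its free edge until it stopped moving. The wrist force had then reached about 40 N horizontally, or 44 N including the upward part. That is well above the roughly 9 N needed and well under the 120 N wrist limit. The press was with the fingers, not the gripper body.
- **Ajar:** I drew the finger about 15 cm back from where it pressed, and the door stood ajar and untouched. I measured it at 0.284 rad, against the expected 0.28.
- **Swing:** I lowered the finger behind the free edge, above the plunger, and swung the door round. I then backed the finger off and raised it.

**Last checks:** Two depth readings 0.05 s apart put the door at 1.625 rad (93°) and at rest. The arm was clear of the door. In the top view the jars outside, tin, tray, brush and scoop looked unmoved. I didn't see the two jars inside the cupboard directly, but nothing went into the cupboard. No check failed or disagreed.

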